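# Lock the draining rack over the drip box

### The job

The draining rack is parked between the frying pan and the drip box. Push the drip box's open drawer fully home until its catch seats, then pull up the rack's spring plunger, swing the rack over the drip box and let the pin snap fully into the hole there, so that the arm is locked. Let go of everything, and do not knock over the shaker or the sauce jar.

Things in the scene. Friction and masses are not known exactly. Their poses are not given: they have to be found in the camera images.
- pivot (a point): point level with the top of the index plate, on the upright axis (the post) about which the swing arm turns, 100 mm above the table. The stand is a 28 mm steel post on a round foot of 110 mm. Its x axis (level) is the direction of the arm when the arm is parked (joint swing_arm = 0); z is up. The hub on the post's top reaches 126 mm above the table.
- swing_arm (a joint): angle of the swing arm about the post, rad: 0 = parked, pin in the middle hole; positive = anticlockwise seen from above (to the left seen from the post along its x axis). It turns from -0.92 to 0.92, with light friction (about 1 to 2 N at the plunger). The arm is a flat bar 18 mm wide, its top 118 mm above the table, pointing from the post away from the robot, with the wire rack at its end.
- knob_centre (a point): centre of the plunger's black round knob (upright cylinder, 26 mm diameter, 24 mm tall), which stands on the swing arm 100 mm from the post's axis; its centre is 154 mm above the table when the pin is seated, 36 mm above the arm's bar (a sleeve of 20 mm diameter below the knob reaches 14 mm above the bar). It turns with the arm.
- plunger (a joint): lift of the plunger, m: 0 = pin seated in a hole (arm locked), about 0.0095 = pin tip resting on top of the index plate, 0.018 = fully up. A spring pushes it down with about 5 N seated and 10 N fully up. The pin is 8 mm across with a round tip, each hole 11 mm. Let down between the holes, the pin slides on the smooth plate as the arm is moved, and drops into a hole by itself when over it.
- rack_centre (a point): centre of the floor of the round wire draining rack (160 mm across, 104 to 139 mm above the table) at the arm's end, 260 mm from the post's axis.
- drip_centre (a point): centre of the top of the drip box, a steel box 200 x 200 x 80 mm with a slotted top, 80 mm above the table; origin at the top face. It stands to the left or to the right of the parked arm. Its x axis points from its drawer front to its back, y to its left.
- middle_hole (a point): middle hole of the index plate, at the plate's top face, 100 mm above the table and 100 mm from the post's axis. One more hole lies on each side, on the same circle, 0.58 to 0.82 rad from this one: the plate's end leaves are adjustable, so the place differs each time and is not given (feel or look for it). Seated there, the rack is within 35 mm of the drip box's (or pan's) centre.
- drawer (a joint): how far the drip drawer is open, m: 0 = home. It slides along the drip box's x axis with about 1.5 N friction; a sprung catch resists over the last 13 mm with up to about 8 N, and from 5 mm on pulls the drawer home. Stopped between, it springs back out.
- drawer_lip (a point): middle of the front edge of the folded lip along the top of the drawer's front (lip 130 mm wide, 18 mm deep, 8 mm thick, 60 to 68 mm above the table); moves with the drawer. Its x axis points into the box (the way to push).
- pan: frying pan of 200 mm on a low burner, fixed, rim 85 mm above the table, on the other side of the parked arm; origin under its centre.
- shaker: glass shaker, 44 mm wide and 72 mm tall, under the parked rack; origin under its centre.
- sauce_jar: glass jar, 72 mm wide, 100 mm tall; origin under its centre.

How it is judged:
By the outcome, as a careful person would: the job done as asked, in the order asked, and still so for the second after the job is handed in, with the robot touching nothing.
It also fails if it takes over 58 s, if anything falls off the work surface, if the arm or the gripper's body presses on something with over 40 N, if the wrist force passes 120 N, or if a joint passes its speed limit or range.

### The arm

A 6-joint arm with a two-finger parallel gripper is mounted at the origin on the work surface. World frame = base frame: x ahead of the robot, y to its left, z up, the work surface at z = 0. Lengths are in m, angles in rad, forces in N, time in s.
With the tool pointing down it reaches from about 0.3 to 0.875 m from the base axis. Payload 6.4 kg.
Tool frame: the origin (TCP) lies midway between the tips of the shut fingers; the grasp point (between the pads) lies 19 mm behind it (ctrl.tcp_to_grasp is the distance from the TCP to the grasp point, in m); z points along the fingers, y is the direction in which the jaws open and shut (so a half turn about z gives the same grasp; the last joint's range is limited). The gripper opens to 85 mm and grips with 20 to 120 N. Pads are 22 mm wide; open, the fingers measure 114 mm over their backs; the gripper's body (76 mm by 85 mm) begins 54 mm behind the grasp point. The pads swing forward as they close: fully open they stand 13 mm farther back than shut.
Start: joints at [0.939, 0.181, 1.607, -0, 1.354, -0.206], TCP at [0.237, 0.524, 0.231] pointing down, gripper open.
Joint ranges: [-2.99, 2.99], [-0.89, 2.07], [0.3, 2.58], [-1.14, 4.28], [0, 2.63], [-3.12, 3.12]. Speed limits (rad/s): [2.57, 2.57, 3.01, 3.14, 3.14, 3.14].

### API

Orientations are given as a unit quaternion [w, x, y, z].
In Python, from bench import monitor, imaging, order, spotter, ctrl gives the robot as it stands.
- The arm moves only by the shell command python3 -m pendant 'ROWS'. ROWS is JSON, a list that holds one entry, the list of rows, each a list of 5 numbers: the shift along the world's x, y, z in mm, then the turn about the world's z in degrees, then the finger opening in mm, from 0 to 85.4. A call has 1 to 8 rows; each row shifts and turns the commanded pose from where the row before left it; what a row does not reach is not made up. A row lasts 1/8 s, in which the tool goes at most 62.5 mm and 10.7 degrees, less where a joint would pass 70% of its speed; a pose out of reach is approached as far as the arm can. A call with a gripper value outside its range is refused whole. The fingers move at their own pace and stop on an object; the grip force is fixed at half the most. Time passes only in rows, so rows that do not move let the fingers close. It gives the time, the measured TCP pose, the force and the opening at its end, in the units of the state.
- monitor.get_obs(): the state, without advancing time (a new reading comes with each control period).
- imaging.camera(name): name is "scene" or "side" or "wrist"; returns a dict with "img" (384x512x3 uint8, red, green, blue), "vfov" (degrees; the focal length in pixels is half the picture's height over the tangent of half this angle, whatever the lens; pixels are square), "cx", "cy" (the principal point, pixels), "origin" and "orientation" of the camera in the world. Camera axes: x right, y down, z forward; pixel columns grow to the right and rows downward; lengths in m; the calibration is good to about 2 mm. A picture is of the moment at which its call begins. There is no depth.
- order.hand_in(): hands the job in, once; it reports no verdict.
Trained networks look in the newest picture that a camera, given by its name, has taken for a name from the list of things; names that differ only in an ending like _2 or _b are one class to them, and where a whole thing is asked for, a point or a joint stands for the part that bears it (a point fixed in the world has none). Each returns a list of dicts, best first, with "confidence" (0 to 1); they miss things now and then, are a little off and sometimes report something else, mostly with a low value. They report only what shows in the picture. A call takes as long as a camera call.
- spotter.recognise(camera, thing): "at" ([x, y, z] in m, in the coordinates of the camera as it stood for that picture, good to about 4 mm: the middle of the surface that is visible of it).
- spotter.tip_of(camera, thing): "at" ([x, y, z] in m, in the coordinates of the camera as it stood for that picture, good to about 4 mm: a listed point, or the origin of a listed thing).
The state is a dict: "time_s": time; "q": joint angles; "dq": joint speeds; "joint_efforts": joint torques, N m; "eef_pos": TCP position; "eef_rot": TCP orientation; "wrist_force": force on the tool from outside, world axes, zero at the start; "torque": the same for the moment, N m; "opening": opening from 0.0 (shut) to 1.0 (fully open).
Only numpy, scipy, OpenCV 4.12 (cv2) and the standard library are available. Lean on these libraries where they do the work, as an engineer would, in place of code of your own. Each camera call takes 0.05 s, during which the arm holds its last target. There are 200 camera calls.

## Working session

There is one attempt and no reset: what is moved stays moved. The work goes in short steps, Python scripts to look and compute and a shell command to move; the robot and the scene stay as the last step left them, time stands still between calls to the robot, and variables do not carry over. Pictures are saved under pics/ and viewed, about 8 in all and at most 12, crops included, and the job is handed in when it is done.

```bash
ls; mkdir -p pics; cat > h.py <<'E'
from bench import monitor, imaging, order, spotter, ctrl
import numpy as np, cv2
from scipy.spatial.transform import Rotation as R
def cam(n):
    c=imaging.camera(n); q=c["orientation"]; c["R"]=R.from_quat([q[1],q[2],q[3],q[0]]).as_matrix()
    c["f"]=c["img"].shape[0]/2/np.tan(np.radians(c["vfov"])/2); c["o"]=np.array(c["origin"]); return c
def save(c,f): cv2.imwrite("pics/"+f,cv2.cvtColor(c["img"],cv2.COLOR_RGB2BGR))
def w(c,p): return c["o"]+c["R"]@np.array(p)
def px(c,P):
    p=c["R"].T@(np.array(P)-c["o"]); return p[:2]/p[2]*c["f"]+[c["cx"],c["cy"]]
def find(c,n,names):
    for t in names:
        for fn in ("tip_of","recognise"):
            try: r=getattr(spotter,fn)(n,t)[:2]
            except Exception as e: print(t,fn,e); continue
            for d in r:
                P=w(c,d["at"]); print(n,t,fn,round(d["confidence"],2),np.round(P*1000,1),np.round(px(c,P)).astype(int))
E
python3 - <<'E'
from h import *
ims=[]
for n in("scene","side"):
    c=cam(n); ims.append(c["img"]); print(n,c["o"],c["f"])
    find(c,n,["pivot","knob_centre","rack_centre","drip_centre","middle_hole","drawer_lip","pan","shaker","sauce_jar"])
    save(c,n+".png")
print(ctrl.tcp_to_grasp, monitor.get_obs())
E
```

```text
pics
scene [ 1.15474254 -0.8464471   0.68907725] 375.43522776597644
scene pivot tip_of 0.86 [499.5  21.9 103.4] [253 161]
scene pivot recognise 0.76 [599.7  19.1 107.4] [278 168]
scene knob_centre tip_of 0.57 [600.2  33.1 153.5] [281 153]
scene knob_centre recognise 0.55 [602.5  26.1 157.2] [281 153]
scene rack_centre tip_of 0.81 [756.7  38.1 110.9] [327 179]
scene rack_centre tip_of 0.22 [596.6  31.4 154. ] [280 153]
scene rack_centre recognise 0.81 [720.5  25.8 120.6] [314 174]
scene rack_centre recognise 0.66 [600.8  29.1 157.4] [281 153]
scene drip_centre tip_of 0.8 [686.3 204.5  81.7] [330 159]
scene drip_centre recognise 0.93 [684.3 184.9  82.9] [326 161]
scene drip_centre recognise 0.23 [601.6  26.4 155.6] [280 154]
scene middle_hole tip_of 0.83 [601.5  26.2  96.2] [280 171]
scene middle_hole recognise 0.66 [605.5  16.1 103.2] [280 170]
scene drawer_lip tip_of 0.63 [489.7 188.   63.7] [278 151]
scene pan recognise 0.73 [682.   19.4  62.6] [301 188]
scene pan recognise 0.61 [604.9  25.4 156.3] [281 154]
scene shaker tip_of 0.48 [678.2  28.7  -4.2] [300 204]
scene sauce_jar tip_
[... 1445 characters left out ...]
4 272.9  39.1] [174 140]
0.0187 {'time_s': 1.9, 'q': array([ 9.38682527e-01,  1.80798941e-01,  1.60705530e+00, -1.04032512e-05,
        1.35381571e+00, -2.06307026e-01]), 'dq': array([ 0.00046877,  0.00230673,  0.00044152,  0.00243505, -0.00079574,
        0.00023921]), 'joint_efforts': array([ 6.74558269e-04, -4.44848800e+01, -3.51669073e+01, -2.59772396e-04,
        1.03989667e-03,  1.88921194e-05]), 'eef_pos': array([0.23748613, 0.52364416, 0.23126229]), 'eef_rot': array([-1.10915983e-05,  2.11297525e-01,  9.77421789e-01, -3.73693536e-05]), 'wrist_force': array([ 0.1596019 ,  0.41035578, -0.45678117]), 'torque': array([ 0.04055781, -0.02182932,  0.03250066]), 'opening': 1.003765590204414}
```

```bash
python3 - <<'E'
import cv2,numpy as np
a=cv2.imread("pics/scene.png")[90:270,180:420];b=cv2.imread("pics/side.png")[70:250,120:360]
cv2.imwrite("pics/v1.png",np.vstack([cv2.resize(x,(740,300) if 0 else (400,300),interpolation=2) for x in(a,b)]))
cv2.imwrite("pics/v1.png",np.hstack([cv2.resize(x,(400,300),interpolation=cv2.INTER_CUBIC) for x in(a,b)]))
E
```

```text
(no output)
```

View pics/v1.png

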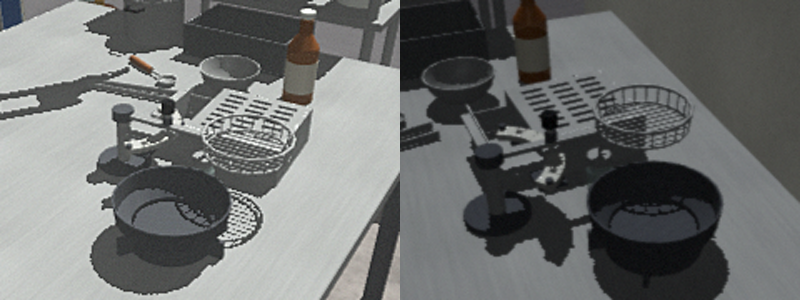

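```bash
python3 -m pendant '[[[20,-42,5,3.6,0],[20,-42,5,3.6,0],[20,-42,5,3.6,0],[20,-42,5,3.6,0],[20,-42,5,3.6,0],[20,-42,5,3.6,0],[20,-42,5,3.6,0],[20,-40,5,3.6,0]]]'; python3 - <<'E'
from h import *
c=cam("wrist");save(c,"w1.png");print(c["o"],c["R"][:,2],c["f"])
find(c,"wrist",["drawer_lip","drip_centre","knob_centre","pivot"])
print(monitor.get_obs()["time_s"])
E
```

```text
time_s: 2.9
eef_pos: [0.398, 0.1883, 0.2717]
eef_rot: [0.0, -0.039, 0.999, 0.0]
wrist_force: [1.0, -0.5, 0.7]
opening: 0.001
[0.31921341 0.18256586 0.4151422 ] [ 0.31004978  0.02401241 -0.95041703] 329.83120324563697
wrist drawer_lip tip_of 0.7 [494.6 187.5  66. ] [253 242]
wrist drawer_lip recognise 0.56 [520.1 172.3  24.8] [241 245]
wrist drip_centre recognise 0.58 [518.2 199.1  35.7] [261 249]
wrist pivot tip_of 0.7 [501.5  29.  104.1] [102 254]
wrist pivot tip_of 0.38 [ 708.3 -128.9   -2.2] [ 40 332]
wrist pivot recognise 0.58 [527.4  33.9  90.3] [114 269]
3.35
```

View pics/w1.png

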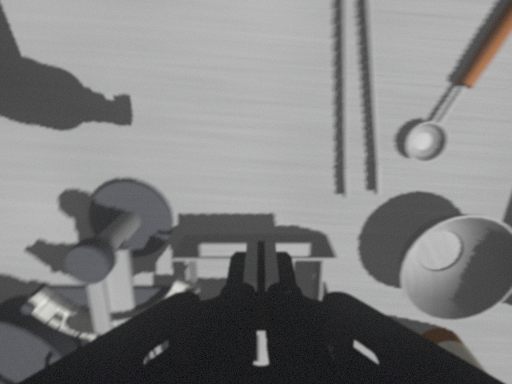

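```bash
python3 - <<'E'
from h import *
c=cam("wrist"); a=0.077
d=np.array([np.cos(a),np.sin(a),0]);n=np.array([-d[1],d[0],0])
L=np.array([.494,.189,.068])
for nm,o in(("lip front",0),("lip back",.018)):
    print(nm,[px(c,L+o*d+s*.065*n).round() for s in(-1,1)])
B=np.array([.689,.205,.080]);print("box front",[px(c,B-.1*d+s*.1*n).round() for s in(-1,1)])
g=cv2.cvtColor(c["img"],cv2.COLOR_RGB2BGR)[180:300,90:370]
cv2.imwrite("pics/w1c.png",cv2.resize(g,(800,343),interpolation=cv2.INTER_CUBIC))
E
```

```text
lip front [array([197., 244.]), array([308., 244.])]
lip back [array([198., 258.]), array([308., 258.])]
box front [array([172., 319.]), array([336., 319.])]
```

View pics/w1c.png

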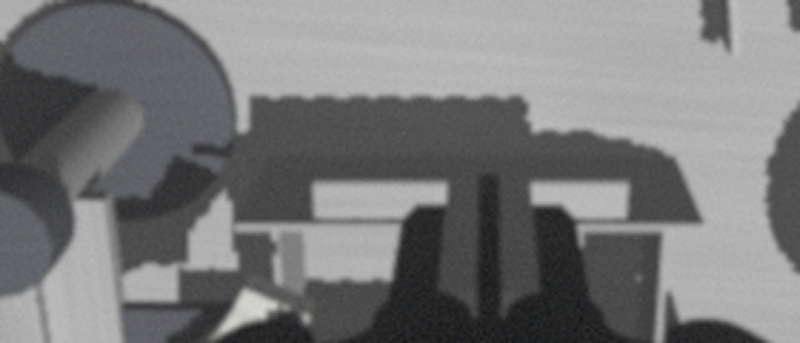

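```bash
python3 -m pendant '[[[10,-1,-56,0,0],[10,-1,-56,0,0],[10,-1,-56,0,0],[10,0,-54,0,0],[12,1,0,0,0],[12,1,0,0,0],[12,1,0,0,0],[10,1,0,0,0]]]'; python3 -m pendant '[[[12,1,0,0,0],[12,1,0,0,0],[12,1,0,0,0],[12,1,0,0,0]]]'
```

```text
time_s: 4.4
eef_pos: [0.4855, 0.1911, 0.0514]
eef_rot: [0.002, -0.038, 0.999, 0.0]
wrist_force: [-1.9, -0.6, 1.0]
opening: 0.004
time_s: 4.9
eef_pos: [0.5322, 0.1947, 0.0492]
eef_rot: [-0.0, -0.038, 0.999, -0.0]
wrist_force: [-1.9, -0.5, 1.3]
opening: -0.001
```

```bash
python3 -m pendant '[[[8,0.6,0,0,0],[8,0.6,0,0,0],[5,0.4,0,0,0]]]';  python3 -m pendant '[[[4,0.3,0,0,0],[4,0.3,0,0,0]]]'; python3 -m pendant '[[[4,0.3,0,0,0]]]'
```

```text
time_s: 5.28
eef_pos: [0.5528, 0.1963, 0.049]
eef_rot: [-0.0, -0.038, 0.999, -0.0]
wrist_force: [-0.5, -0.1, -0.2]
opening: -0.001
time_s: 5.52
eef_pos: [0.5543, 0.1964, 0.0488]
eef_rot: [-0.007, -0.039, 0.999, -0.001]
wrist_force: [-34.3, -4.4, 29.1]
opening: -0.003
time_s: 5.65
eef_pos: [0.5543, 0.1965, 0.0486]
eef_rot: [-0.012, -0.039, 0.999, -0.001]
wrist_force: [-48.7, -8.2, 42.5]
opening: 0.003
```

```bash
python3 -m pendant '[[[-20,-1.5,0,0,0],[-30,-2,0,0,0],[-40,-3,20,0,0],[-40,-3,50,0,0],[0,-30,55,0,20],[20,-45,30,0,50],[20,-45,0,0,50]]]'; python3 - <<'E'
from h import *
for n in("scene","side","wrist"):
    c=cam(n); save(c,n+"2.png")
    find(c,n,["drawer_lip","drip_centre","knob_centre","pivot","middle_hole","rack_centre"])
E
```

```text
time_s: 6.52
eef_pos: [0.4785, 0.0666, 0.207]
eef_rot: [0.005, -0.039, 0.999, -0.001]
wrist_force: [1.3, 1.0, -0.6]
opening: 0.585
scene drawer_lip tip_of 0.75 [601.5  27.1  96.8] [280 170]
scene drawer_lip tip_of 0.45 [562.2 195.   64.4] [296 156]
scene drip_centre recognise 0.85 [703.7 175.5  81.7] [330 164]
scene knob_centre tip_of 0.41 [597.3  31.2 151.9] [280 154]
scene knob_centre recognise 0.39 [599.8  27.  157.8] [280 153]
scene pivot tip_of 0.91 [499.8  20.6 101. ] [253 162]
scene pivot recognise 0.85 [603.4  17.5 106. ] [279 169]
scene pivot recognise 0.51 [720.8  24.3 120.7] [314 175]
scene middle_hole tip_of 0.8 [600.9  28.8  98.1] [280 170]
scene middle_hole recognise 0.96 [602.9  15.8 102.2] [279 170]
scene middle_hole recognise 0.35 [601.5  27.9 152.8] [281 154]
scene rack_centre tip_of 0.85 [757.3  37.  109.8] [327 179]
scene rack_centre recognise 0.81 [719.6  24.6 121.3] [313 174]
scene rack_centre recognise 0.29 [603.3  25.  157.1] [281 154]
side drawer_lip tip_of 0.44 [571.4 195.2  62.6] [187 144]
side drawer_lip recognise 0.69 [583.1 225.2  66.9] [188 137]
side dr
[... 787 characters left out ...]
cognise 0.93 [579.4 233.9  65.7] [419 292]
wrist drawer_lip recognise 0.64 [ 665.2 -156.7   40.1] [ 47 321]
wrist drip_centre recognise 0.57 [584.4 209.9  75.2] [398 301]
wrist knob_centre tip_of 0.57 [596.4  31.  158.8] [197 370]
wrist knob_centre recognise 0.51 [588.1  33.7 149.9] [203 352]
wrist pivot tip_of 0.97 [503.8  29.3 103.3] [209 222]
wrist pivot tip_of 0.59 [604.3  34.8 102.3] [213 326]
wrist pivot recognise 0.9 [535.1  39.2  90.7] [222 251]
wrist pivot recognise 0.45 [586.8  31.6 150.1] [200 351]
wrist middle_hole tip_of 0.78 [603.9  35.8  98.5] [214 322]
wrist middle_hole recognise 0.67 [533.5  43.2  87.9] [227 248]
wrist rack_centre recognise 0.62 [506.   28.3 127.3] [203 238]
```

View pics/wrist2.png

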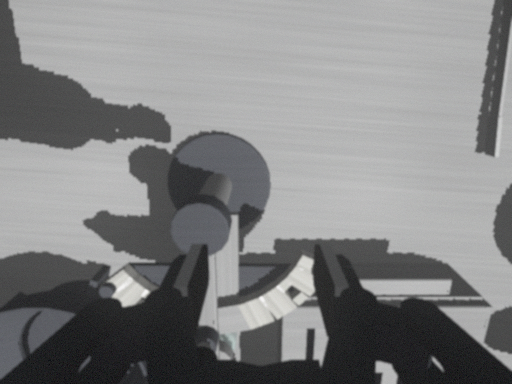

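```bash
python3 - <<'E'
from h import *
c=cam("wrist")
def ray(p,z):
    d=c["R"]@np.array([(p[0]-c["cx"])/c["f"],(p[1]-c["cy"])/c["f"],1]); return c["o"]+d*(z-c["o"][2])/d[2]
print("hub",ray((201,229),.126)*1000); P=ray((201,229),.126)
h=ray((294,291),.1);v=h-P;print("hole",h*1000,np.hypot(*v[:2]),np.arctan2(v[1],v[0]))
print("knob?",ray((207,342),.166)*1000)
g=cv2.cvtColor(c["img"],cv2.COLOR_RGB2BGR)[210:380,90:340]
cv2.imwrite("pics/w2c.png",cv2.resize(g,(800,544),interpolation=cv2.INTER_CUBIC))
E
```

```text
hub [499.4853611   26.43584275 126.        ]
hole [564.35997083 104.09201626 100.        ] 0.10118891377966856 0.8748347455823211
knob? [563.85267978  38.6658087  166.        ]
```

View pics/w2c.png

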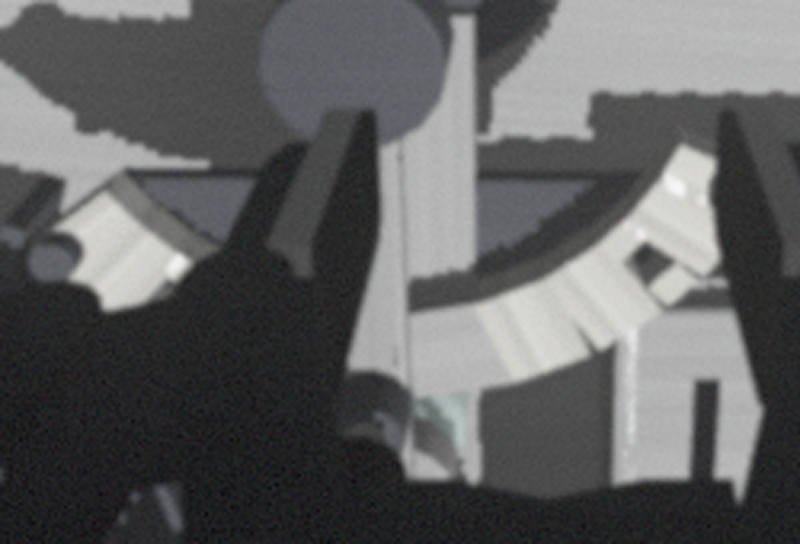

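```bash
python3 -m pendant '[[[40,-12,5,0,60],[40,-11,0,0,60],[41,-11,0,0,60],[0,0,0,0,60]]]'; python3 - <<'E'
from h import *
for n in("scene","side"):
    c=cam(n); find(c,n,["knob_centre"]); print(px(c,monitor.get_obs()["eef_pos"]).round()); save(c,n+"3.png")
a=cv2.imread("pics/scene3.png")[80:230,190:390];b=cv2.imread("pics/side3.png")[60:210,110:310]
cv2.imwrite("pics/v3.png",np.hstack([cv2.resize(x,(400,300),interpolation=cv2.INTER_CUBIC) for x in(a,b)]))
E
```

```text
time_s: 9.02
eef_pos: [0.5983, 0.0328, 0.2071]
eef_rot: [-0.0, -0.038, 0.999, -0.0]
wrist_force: [-0.4, 0.9, -0.4]
opening: 0.703
scene knob_centre tip_of 0.72 [756.1  40.9 111.2] [327 178]
scene knob_centre tip_of 0.67 [595.4  31.5 157.1] [280 152]
scene knob_centre recognise 0.6 [602.9  27.4 156.8] [281 153]
[280. 137.]
side knob_centre tip_of 0.42 [599.3  35.5 152.9] [208 141]
side knob_centre recognise 0.59 [601.5  25.8 156. ] [209 141]
[205. 122.]
```

View pics/v3.png

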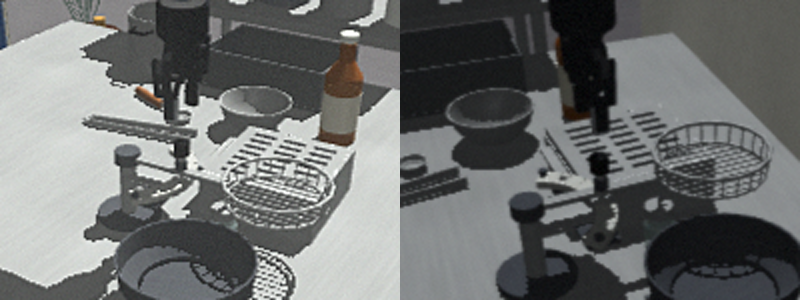

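```bash
python3 -m pendant '[[[0,-1,-20,0,60],[0,0,-20,0,60],[0,0,-16,0,60],[0,0,-16,0,60],[0,0,0,0,60]]]'; python3 -m pendant '[[[0,0,0,0,16],[0,0,0,0,16],[0,0,0,0,16],[0,0,0,0,16]]]'
```

```text
time_s: 9.95
eef_pos: [0.5954, 0.033, 0.1344]
eef_rot: [-0.001, -0.038, 0.999, 0.0]
wrist_force: [-0.3, -0.2, 0.2]
opening: 0.703
time_s: 10.45
eef_pos: [0.5973, 0.0325, 0.1372]
eef_rot: [0.001, -0.038, 0.999, -0.0]
wrist_force: [-0.8, -2.1, 5.4]
opening: 0.285
```

```bash
python3 -m pendant '[[[0,0,5,0,16],[0,0,5,0,16],[0,0,4,0,16],[0,0,0,0,16]]]'
```

```text
time_s: 10.95
eef_pos: [0.597, 0.0325, 0.1492]
eef_rot: [0.001, -0.038, 0.999, -0.0]
wrist_force: [7.3, -1.2, -9.7]
opening: 0.288
```

```bash
python3 -m pendant '[[[-0.6,4.9,0,2.9,16],[-0.6,4.8,0,2.9,16],[-2.2,9.6,0,5.7,16],[-3.1,9.3,0,5.7,16],[0,0,0,0,16]]]';python3 -m pendant '[[[-4,9,0,5.7,16],[-4.9,8.5,0,5.7,16],[-5.7,8,0,5.7,16],[0,0,0,0,16]]]'
```

```text
time_s: 11.58
eef_pos: [0.59, 0.0621, 0.1488]
eef_rot: [0.0, -0.188, 0.982, 0.0]
wrist_force: [6.3, -0.6, -8.2]
opening: 0.286
time_s: 12.08
eef_pos: [0.5749, 0.0872, 0.1488]
eef_rot: [-0.0, -0.331, 0.943, 0.0]
wrist_force: [4.2, -2.4, -8.9]
opening: 0.281
```

```bash
python3 -m pendant '[[[0,0,-4,0,16],[0,0,0,0,34],[0,0,-3,0,34],[0,0,-3,0,34],[0,0,0,0,34]]]';python3 -m pendant '[[[-1.9,2.3,0,1.7,34],[-1.9,2.3,0,1.7,34],[-1.3,1.5,0,1.1,34],[-1.3,1.5,0,1.1,34],[-1.3,1.5,0,1.1,34]]]'
```

```text
time_s: 12.7
eef_pos: [0.5751, 0.087, 0.1396]
eef_rot: [-0.0, -0.331, 0.944, 0.0]
wrist_force: [-0.4, 0.3, 0.4]
opening: 0.401
time_s: 13.32
eef_pos: [0.5676, 0.0959, 0.1399]
eef_rot: [-0.0, -0.386, 0.922, -0.0]
wrist_force: [-0.0, -2.9, -0.4]
opening: 0.402
```

```bash
python3 -m pendant '[[[-1.1,1.1,0,0.9,34],[-1.1,1.1,0,0.9,34],[-1.1,1.1,0,0.9,34],[-1.1,1.1,0,0.9,34]]]';python3 -m pendant '[[[-1.1,1.1,0,0.9,34],[-1.1,1,0,0.9,34]]]'
```

```text
time_s: 13.82
eef_pos: [0.5631, 0.1009, 0.1398]
eef_rot: [-0.0, -0.415, 0.91, 0.0]
wrist_force: [0.8, -0.4, -0.5]
opening: 0.394
time_s: 14.08
eef_pos: [0.561, 0.1026, 0.1399]
eef_rot: [-0.0, -0.429, 0.903, -0.0]
wrist_force: [0.3, -1.4, 0.2]
opening: 0.397
```

```bash
python3 -m pendant '[[[-1.2,1,0,0.9,34],[-1.2,1,0,0.9,34]]]';python3 -m pendant '[[[-1.2,1,0,0.9,34],[-1.2,1,0,0.9,34]]]'
```

```text
time_s: 14.32
eef_pos: [0.5587, 0.1045, 0.1399]
eef_rot: [0.0, -0.444, 0.896, -0.0]
wrist_force: [1.1, -1.5, -0.3]
opening: 0.399
time_s: 14.58
eef_pos: [0.5578, 0.1048, 0.1401]
eef_rot: [0.001, -0.457, 0.889, -0.002]
wrist_force: [7.4, -10.7, -5.6]
opening: 0.401
```

```bash
python3 -m pendant '[[[1.8,-1.6,0,0,34],[1.8,-1.6,0,0,34],[0,0,0,0,34]]]';python3 -m pendant '[[[1.6,-1.4,0,0,34],[1.6,-1.4,0,0,34]]]';python3 -m pendant '[[[1.2,-1,0,0,34],[1.2,-1,0,0,34]]]'
```

```text
time_s: 14.95
eef_pos: [0.5598, 0.1036, 0.1399]
eef_rot: [0.0, -0.457, 0.889, 0.0]
wrist_force: [0.5, -0.3, -0.7]
opening: 0.395
time_s: 15.2
eef_pos: [0.5632, 0.1006, 0.14]
eef_rot: [0.0, -0.457, 0.889, 0.0]
wrist_force: [-0.5, 0.0, 0.1]
opening: 0.398
time_s: 15.45
eef_pos: [0.5654, 0.0987, 0.1399]
eef_rot: [-0.0, -0.457, 0.889, 0.0]
wrist_force: [-0.9, 1.9, -0.4]
opening: 0.399
```

```bash
python3 -m pendant '[[[0.8,-0.7,0,0,34],[0.8,-0.7,0,0,34]]]'
```

```text
time_s: 15.7
eef_pos: [0.5671, 0.0973, 0.1399]
eef_rot: [0.0, -0.457, 0.889, 0.0]
wrist_force: [-0.8, 1.4, -0.0]
opening: 0.399
```

```bash
python3 -m pendant '[[[0.8,-0.7,0,0,34],[0,0,0,0,34]]]'
```

```text
time_s: 15.95
eef_pos: [0.5675, 0.0969, 0.1398]
eef_rot: [-0.0, -0.457, 0.889, 0.001]
wrist_force: [-3.4, 4.1, 1.2]
opening: 0.402
```

```bash
python3 -m pendant '[[[-2.4,2,0,0,34],[-2.4,2,0,0,34],[0,0,0,0,60],[0,0,0,0,60],[0,0,25,0,60],[0,0,25,0,60],[0,0,20,0,0],[0,0,0,0,0]]]'; python3 - <<'E'
from h import *
for n in("scene","side"):
    c=cam(n); find(c,n,["knob_centre","rack_centre","drawer_lip"]); save(c,n+"4.png")
a=cv2.imread("pics/scene4.png")[80:230,190:390];b=cv2.imread("pics/side4.png")[60:210,110:310]
cv2.imwrite("pics/v4.png",np.hstack([cv2.resize(x,(400,300),interpolation=cv2.INTER_CUBIC) for x in(a,b)]))
print(monitor.get_obs()["eef_pos"],monitor.get_obs()["time_s"],monitor.get_obs()["wrist_force"])
E
```

```text
time_s: 16.95
eef_pos: [0.5644, 0.1003, 0.2118]
eef_rot: [0.002, -0.457, 0.889, -0.001]
wrist_force: [-0.4, -1.3, -1.3]
opening: 0.286
scene knob_centre tip_of 0.46 [563.4 103.8 156.1] [283 142]
scene rack_centre tip_of 0.62 [663.2 218.8 109.7] [326 149]
scene rack_centre recognise 0.68 [571.7 164.7  67.8] [294 159]
scene rack_centre recognise 0.64 [615.2 154.3 123.6] [304 149]
scene drawer_lip recognise 0.56 [571.1 166.5  68.9] [294 158]
side knob_centre tip_of 0.55 [565.7 101.3 154.8] [189 131]
side knob_centre recognise 0.45 [565.5  91.7 156.5] [189 132]
side rack_centre tip_of 0.71 [671.7 223.2 105.9] [215 121]
side rack_centre recognise 0.63 [612.5 144.4 113.9] [203 134]
side rack_centre recognise 0.62 [561.2  32.2  99.4] [195 162]
side drawer_lip tip_of 0.44 [568.6 192.9  63.4] [186 144]
[0.56310262 0.10043481 0.20986406] 17.65 [-0.62431688 -0.39074007 -0.61824684]
```

View pics/v4.png

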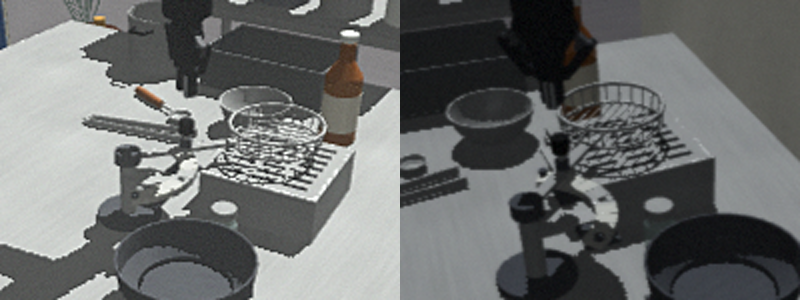

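```bash
python3 -m pendant '[[[1,1,-15,0,0],[0,0,-15,0,0],[0,0,-6,0,0],[0,0,-3,0,0],[0,0,-2,0,0]]]'; python3 -m pendant '[[[0,0,-2,0,0],[0,0,0,0,0]]]'
```

```text
time_s: 18.27
eef_pos: [0.5643, 0.1014, 0.1689]
eef_rot: [0.0, -0.457, 0.889, -0.0]
wrist_force: [0.4, 0.4, 0.2]
opening: -0.004
time_s: 18.52
eef_pos: [0.5642, 0.1014, 0.167]
eef_rot: [0.0, -0.457, 0.889, -0.0]
wrist_force: [-0.0, -0.4, -0.1]
opening: -0.003
```

```bash
python3 -m pendant '[[[0,0,30,0,0],[0,0,40,0,0],[-20,-10,40,0,0],[-30,-20,30,0,0],[-40,-20,0,0,0],[-40,-20,0,0,0],[0,0,0,0,0],[0,0,0,0,0]]]'; python3 - <<'E'
from h import *
c=cam("wrist"); find(c,"wrist",["drawer_lip","knob_centre","shaker"]); save(c,"w5.png")
print(monitor.get_obs()["time_s"])
E
```

```text
time_s: 19.52
eef_pos: [0.4347, 0.0314, 0.3075]
eef_rot: [0.001, -0.457, 0.889, -0.0]
wrist_force: [0.0, -0.1, -0.9]
opening: 0.002
wrist drawer_lip recognise 0.64 [584.6 141.8  68.8] [218 285]
wrist knob_centre tip_of 0.81 [563.1  96.  159. ] [197 294]
wrist knob_centre recognise 0.71 [552.8  91.4 156.2] [202 285]
wrist shaker tip_of 0.86 [678.9  36.4   0.7] [132 242]
wrist shaker recognise 0.95 [667.9  32.3  69.6] [116 259]
wrist shaker recognise 0.36 [517.2  43.  127.1] [205 220]
19.875
```

View pics/w5.png

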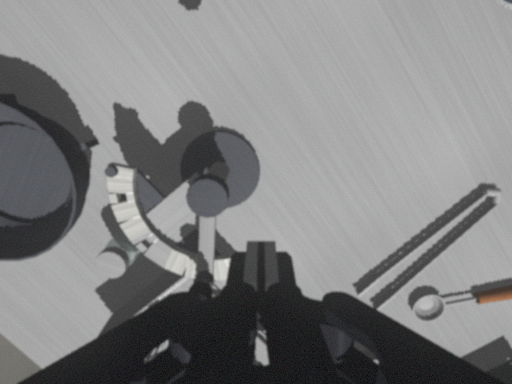

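```bash
python3 -c "
from bench import order; print(order.hand_in())"
```

```text
the job is handed in; nothing more can be done
None
```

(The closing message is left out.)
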